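# Build the sieve stack on the shaker

### The arm

A 6-joint arm with a two-finger parallel gripper is mounted at the origin on the work surface. World frame = base frame: x ahead of the robot, y to its left, z up, the work surface at z = 0. Lengths are in mm, angles in rad, forces in N, time in s.
With the tool pointing down it reaches from about 400 to 925 mm from the base axis. Payload 12.5 kg.
Tool frame: the origin (TCP) lies at the very end of the fingers, on their centre line; the grasp point (between the pads) lies 19 mm behind it; z points along the fingers, x is the direction in which the jaws open and shut, and the axes are right-handed (so a half turn about z gives the same grasp; the last joint's range is limited). The gripper opens to 95 mm and grips with 3 to 60 N. Pads are 20 mm wide; open, the fingers measure 119 mm over their backs; the gripper's body (75 mm by 180 mm) begins 59 mm behind the grasp point.
Start: joints at [1.025, 0.491, 1.559, -0, 1.092, -0.106], TCP at [266.086, 565.549, 214.661] pointing down, gripper open.
Joint ranges: [-3.1, 3.1], [-0.84, 2.19], [0.05, 2.79], [-1.13, 4.28], [0.06, 2.93], [-2.69, 2.69]. Speed limits (rad/s): [2.22, 2.22, 2.79, 3.14, 3.14, 3.14].

### API

Orientations are given as [roll, pitch, yaw] about the fixed x, y, z axes, in that order (R = Rz(yaw) Ry(pitch) Rx(roll)).
In Python, from cell import env gives the robot as it stands.
- The arm moves only by the tool arm_command, never from a script. Its argument "motion" is one flat list of numbers, 7 for each row, row after row: the opening, from -1 (shut) to 1 (fully open), then the shift along the tool's x, y, z in mm, then the turn, a rotation vector about the tool's x, y, z in degrees. In form: [fingers, dx, dy, dz, rx, ry, rz, fingers, dx, dy, dz, rx, ry, rz, ...]. A call has 1 to 20 rows; each row is the pose to reach, as a shift and turn from the pose commanded when the call began, along the tool's axes at that moment; what a row does not reach only later rows make up. A row lasts 1/10 s, in which the tool goes at most 50 mm and 8.59 degrees, less where a joint would pass 70% of its speed; a pose out of reach is approached as far as the arm can. A call with a gripper value outside its range is refused whole. The fingers move at their own pace and stop on an object; the grip force is fixed at half the most. Time passes only in rows, so rows that repeat a pose let the fingers close. It gives the time, the measured TCP pose, the force and the opening at its end, in the units of the state.
- env.state(): the state, without advancing time (a new reading comes with each control period).
- env.read_camera(name): name is "side" or "top" or "wrist"; returns (picture, depth): 384x512x3 uint8, red, green, blue; 384x512 float32, mm along the optical axis (not along the pixel's ray), 0 where there is no reading.
- env.calibration(name): a dict with "fx", "fy", "cx", "cy" (pixels), "cam_to_world" (4x4, takes a point from camera to world coordinates). Camera axes: x right, y down, z forward; pixel columns grow to the right and rows downward; lengths in mm; the calibration is good to about 2 mm. A picture is of the moment at which its call begins: read the wrist's pose just before it. calibration takes no time and is no camera call; for the wrist camera it gives the pose at the moment of the call.
- env.job_done(): hands the job in, once; it reports no verdict.
Trained networks look in the newest picture that a camera, given by its name, has taken for a name from the list of things; names that differ only in an ending like _2 or _b are one class to them, and where a whole thing is asked for, a point or a joint stands for the part that bears it (a point fixed in the world has none). Each returns a list of dicts, best first, with "confidence" (0 to 1); they miss things now and then, are a little off and sometimes report something else, mostly with a low value. They report only what shows in the picture. A call takes as long as a camera call. They do not tell look-alikes from the thing itself.
- env.recognise(camera, label): "location" ([column, row] in pixels, amid what is visible of it).
- env.silhouettes(camera, label): "region" (384x512 bool, what is visible of it) and "location" ([column, row] in pixels, amid what is visible of it).
- env.spot_point(camera, label): "location" ([column, row] in pixels: a listed point, or the origin of a listed thing).
The state is a dict: "t": time; "joints": joint angles; "qvel": joint speeds; "tau": joint torques, N m; "eef_pos": TCP position; "tcp_rot": TCP orientation; "ft_force": force on the tool from outside, world axes, zero at the start; "moment": the same for the moment, N m; "opening": opening from 0.0 (shut) to 1.0 (fully open).
Only numpy, scipy, OpenCV 4.12 (cv2) and the standard library are available. Lean on these libraries where they do the work, as an engineer would, in place of code of your own. Each camera call takes 0.05 s, during which the arm holds its last target.

### The job

Get the sieve shaker ready for a run: on its steel receiver pan nest the fine blue sieve, on that the medium yellow one, then the coarse red one, and close the stack with the white lid, working from the bottom up, one piece at a time. Set each piece down rather than dropping it, let go of it fully home and level before taking the next, and leave the green spare sieve, the sample jar and the Petri dish where they stand.

Things in the scene. Friction and masses are not known exactly. Their poses are not given: they have to be found in the camera images.
- sieve_fine: Fine sieve: round blue frame, open top, dense mesh. Origin: centre of underside, z up. Up from it: tapered spigot (43 mm wide at the tip, 48.5 mm from 4.5 to 7 mm), then the frame, 60 mm wide, from 7 mm (shoulder) to 33 mm (rim). Socket in the rim 51 mm wide, 23 mm deep: a piece nested in it rests with its shoulder on this rim, its origin 26 mm above this one's. 40 g. Grip across the frame.
- sieve_medium: Medium sieve: round yellow plastic frame, open at the top, a wire mesh of 5 mm grid across its bottom. Same shape, size, origin and weight as the fine sieve: 60 mm frame, 33 mm high in all, spigot below (0 to 7 mm); a piece nested in it has its origin 26 mm above this one's.
- sieve_coarse: Coarse sieve: round red plastic frame, open at the top, a wire mesh of 10 mm grid across its bottom. Same shape, size, origin and weight as the fine sieve: 60 mm frame, 33 mm high in all, spigot below (0 to 7 mm); a piece nested in it has its origin 26 mm above this one's.
- lid: Lid: a white disc 60 mm wide with a black round knob. Origin: centre of the underside, z up. Up from it: a spigot as on the sieves (0 to 7 mm), the disc (7 to 13 mm), the knob (26 mm wide, 13 to 37 mm). Nested, its origin stands 26 mm above that of the sieve under it. 40 g. Grip it by the knob.
- receiver: Target: steel receiver pan, an open cup 60 mm wide and 24 mm high, clipped (fixed) in the middle of the shaker's platform. Origin: centre of its underside, 66 mm above the bench; z up; rim 90 mm above the bench. Its mouth is a 51 mm socket like those of the sieves: a sieve nested in it has its origin 17 mm above this one.
- shaker: Sieve shaker, a fixed cream box with a black foot, 120 x 120 mm, 51 mm high, controls on its -x face; on it a round aluminium platform (92 mm wide, top at 66 mm) with the receiver held by three small steel clips (up to 78 mm above the bench, within 36 mm of the axis). Origin: centre of the underside. It stands left or right of the other things.
- stirrer: A fixed hotplate stirrer with a white ceramic top, 120 x 120 mm, 78 mm high, on the other side from the shaker. Not used; an obstacle. Origin: centre of the underside.
- sieve_spare: Spare sieve, not wanted today: green frame with a 15 mm grid, same shape and size as the fine sieve (60 mm wide, 33 mm high). Origin: centre of the underside. Leave it alone.
- jar: A closed amber sample jar with a black cap, 48 mm wide, 60 mm high. Origin: centre of the underside. Leave it alone.
- dish: A closed clear Petri dish with tan contents, 60 mm wide, 15 mm high. Origin: centre of the underside. Leave it alone.
There are look-alikes about, which are no part of the job. What is shaped like the lid but purple is not meant.

How it is judged:
By the outcome, as a careful person would: the job done as asked, in the order asked, and still so for the second after the job is handed in, with the robot touching nothing.
It also fails if it takes over 109 s, if anything falls off the work surface, if the arm or the gripper's body presses on something with over 40 N, if the wrist force passes 120 N, or if a joint passes its speed limit or range.

## Working session

There is one attempt and no reset: what is moved stays moved. The work goes in short steps, Python scripts to look and compute and a tool call to move; the robot and the scene stay as the last step left them, time stands still between calls to the robot, and variables do not carry over. Pictures are saved under pics/ and viewed, and the job is handed in when it is done.

Besides the shell and the picture viewer there is one more tool, called after ">>>" in YAML: its name, and indented under it one key for each argument. arm_command: Moves the arm, as the interface text tells. Its arguments: {"type":"object","properties":{"motion":{"type":"array","items":{"type":"number"}}},"required":["motion"]}

```bash
ls; mkdir -p pics; python3 - <<'E'
from cell import env
import cv2,numpy as np
print(env.state())
for n in ("top","side","wrist"):
    p,d=env.read_camera(n); cv2.imwrite(f"pics/{n}0.png",p[:,:,::-1]); np.save(f"{n}_d0.npy",d)
    c=env.calibration(n); print(n,c['fx'],c['cx'],c['cy'],np.round(c['cam_to_world'],3).tolist())
E
```

```text
pics
{'t': 0.0, 'joints': array([ 1.02541903e+00,  4.91510049e-01,  1.55945527e+00,  1.10383487e-05,
        1.09167906e+00, -1.05599774e-01]), 'qvel': array([-0.000726  , -0.0002757 ,  0.00112912,  0.00110339, -0.00115763,
       -0.00020712]), 'tau': array([ 6.98814110e-04, -6.12631559e+01, -2.58184183e+01,  6.92872563e-02,
        4.82200587e-02, -8.41100996e-05]), 'eef_pos': array([265.93708202, 565.33194914, 214.09049916]), 'tcp_rot': array([-3.14147206e+00,  1.04483872e-03,  1.13101377e+00]), 'ft_force': array([-0.96836236, -0.66137618,  0.12380484]), 'moment': array([ 0.00085398,  0.00447356, -0.01006743]), 'opening': 1.0013592617519598}
top 440.73143924616215 257.84339064176214 195.11235737380375 [[0.015, -0.995, 0.096, 445.164], [-1.0, -0.017, -0.014, 15.901], [0.016, -0.096, -0.995, 1073.987], [0.0, 0.0, 0.0, 1.0]]
side 445.53123617362 256.6383930133723 190.34715025999697 [[0.811, -0.415, 0.412, 139.713], [-0.585, -0.586, 0.561, -596.694], [0.008, -0.696, -0.718, 822.081], [0.0, 0.0, 0.0, 1.0]]
wrist 299.0608592407887 258.72598027268805 196.58403118518527 [[0.426, 0.877, 0.225, 203.309], [0.905, -0.412, -0.106, 595.174], [-0.0, 0.248, -0.969, 384.915], [0.0, 0.0, 0.0, 1.0]]
```

View pics/top0.png

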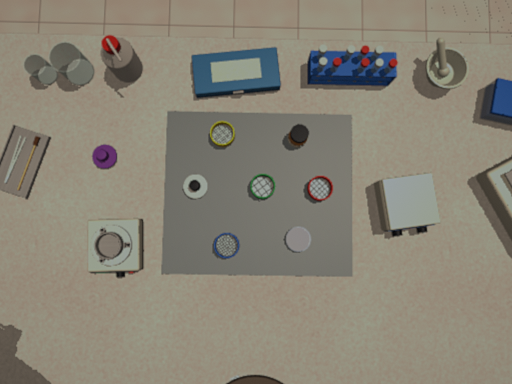

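View pics/side0.png

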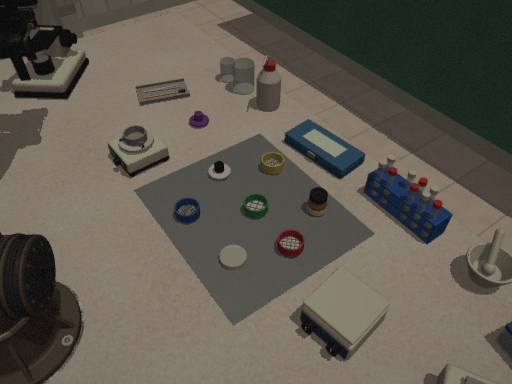

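View pics/wrist0.png

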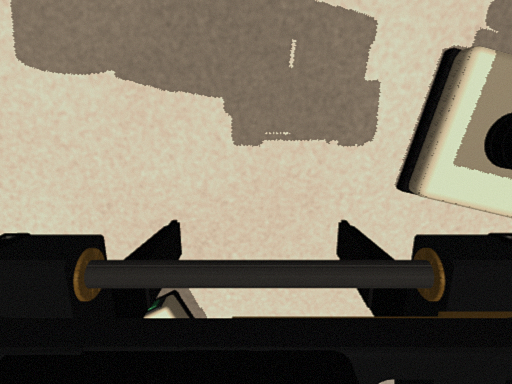

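Top view shows: blue sieve (227,245), yellow (222,133), red (319,188), green spare (262,187), white lid (195,186), purple look-alike (104,156), jar (299,135), dish (298,239), and shaker with receiver (110,245). I'll locate them and check one enlarged crop.

```bash
cat > h.py <<'E'
from cell import env
import cv2,numpy as np
def world(cam,u,v,z,c=None):
    c=c or env.calibration(cam); M=np.array(c['cam_to_world'])
    r=M[:3,:3]@np.array([(u-c['cx'])/c['fx'],(v-c['cy'])/c['fy'],1.])
    return M[:3,3]+r*(z-M[2,3])/r[2]
def dworld(cam,u,v,d):
    c=env.calibration(cam); M=np.array(c['cam_to_world'])
    P=np.stack([(u-c['cx'])/c['fx']*d,(v-c['cy'])/c['fy']*d,d],-1)
    return P@M[:3,:3].T+M[:3,3]
E
python3 - <<'E'
from h import *
p,d=env.read_camera("top")
cv2.imwrite("pics/crop1.png",cv2.resize(p[90:290,70:350],None,fx=2.8,fy=2.8,interpolation=cv2.INTER_CUBIC)[:,:,::-1])
ztop=dict(sieve_fine=33,sieve_medium=33,sieve_coarse=33,sieve_spare=33,lid=13,receiver=90,jar=60,dish=15)
for n,z in ztop.items():
    for s in env.silhouettes("top",n)[:3]:
        if s['confidence']<.3: continue
        m=s['region']; v,u=np.nonzero(m); dd=d[m]; ok=dd>0
        P=dworld("top",u[ok],v[ok],dd[ok]); t=P[P[:,2]>z-6]
        (cu,cv_),r=cv2.minEnclosingCircle(np.stack([u,v],1).astype(np.float32))
        print(n,round(s['confidence'],2),np.round(s['location']),m.sum(),"circ",round(r,1),np.round(world("top",cu,cv_,z),1),"depthtop n",len(t),
          np.round((t.min(0)+t.max(0))/2,1) if len(t) else '',np.round(t.max(0)-t.min(0),1) if len(t) else '')
E
```

```text
sieve_fine 0.84 [222. 250.] 504 circ 12.7 [426.   74.1  33. ] depthtop n 106 [425.7  74.2  31.9] [58.3 56.6  9.6]
sieve_medium 0.64 [221. 138.] 478 circ 12.6 [692.7  89.6  33. ] depthtop n 102 [693.4  90.9  32.6] [58.4 55.9 10.5]
sieve_coarse 0.84 [323. 190.] 515 circ 13.2 [ 562.8 -144.5   33. ] depthtop n 117 [ 565.4 -146.4   32. ] [58.1 57.9  9.3]
sieve_spare 0.98 [263. 184.] 499 circ 12.8 [567.   -8.1  33. ] depthtop n 112 [567.7  -8.3  32.2] [58.1 57.4  9.9]
lid 0.75 [193. 185.] 485 circ 12.8 [564.6 154.2  13. ] depthtop n 466 [566.1 153.6  24. ] [56.8 58.5 33.9]
lid 0.61 [103. 157.] 471 circ 12.5 [635.4 375.7  13. ] depthtop n 466 [635.6 375.4  24. ] [57.3 59.9 33.7]
receiver 0.73 [111. 245.] 646 circ 15.1 [424.5 332.   90. ] depthtop n 148 [423.8 333.7  89. ] [57.3 60.   9.4]
receiver 0.34 [225. 247.] 501 circ 12.8 [426.9  70.8  90. ] depthtop n 0  
jar 0.78 [296. 134.] 386 circ 11.9 [683.9 -88.9  60. ] depthtop n 255 [690.4 -91.7  59.9] [41.5 40.2 10.5]
dish 0.63 [297. 242.] 532 circ 13.3 [443.1 -95.2  15. ] depthtop n 493 [443.3 -96.8  15.4] [57.6 58.4 11.1]
dish 0.43 [197. 184.] 477 circ 12.6 [566.2 151.9  15. ] depthtop n 446 [566.1 152.4  25. ] [56.8 56.2 31.9]
```

View pics/crop1.png

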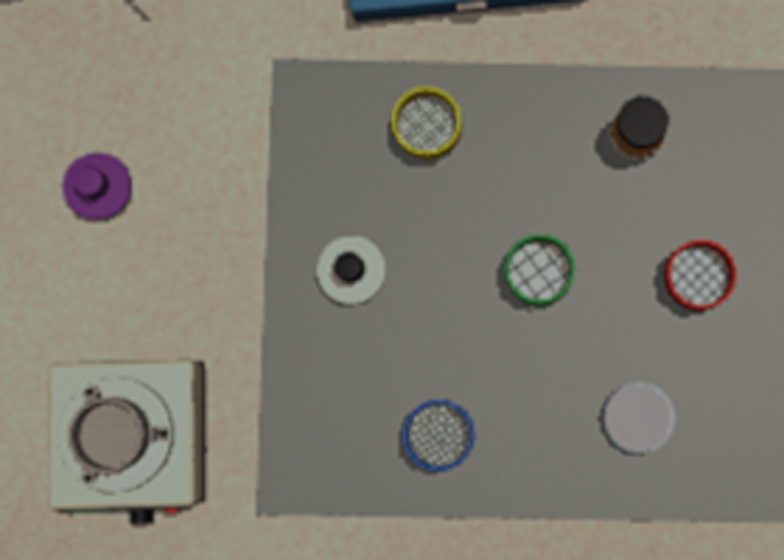

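Identified: blue dense sieve (227,245), yellow 5 mm (222,133), red 10 mm (319,188). The white lid is at (195,186); the purple one at (104,156) is the decoy. Next I turn to yaw 90° and look at the receiver with the wrist camera.

>>> arm_command:
  motion: [1,-115,300,0,0,0,-25.2,1,-115,300,0,0,0,-25.2,1,-115,300,0,0,0,-25.2,1,-115,300,0,0,0,-25.2,1,-115,300,0,0,0,-25.2,1,-115,300,0,0,0,-25.2,1,-115,300,0,0,0,-25.2,1,-115,300,0,0,0,-25.2,1,-115,300,0,0,0,-25.2,1,-115,300,0,0,0,-25.2]

```text
t: 1.6
eef_pos: [487.9, 334.5, 214.7]
tcp_rot: [-3.141, -0.0, 1.572]
ft_force: [-0.9, 0.0, 0.9]
opening: 1.0
```

```bash
cat >> h.py <<'E'
def look(name,label,z,zmin=None):
    s=env.state(); c=env.calibration("wrist"); p,d=env.read_camera("wrist")
    cv2.imwrite(f"pics/{name}.png",p[:,:,::-1])
    print("t",round(s['t'],2),"tcp",np.round(s['eef_pos'],1),np.round(s['tcp_rot'],4),"op",round(s['opening'],3))
    M=np.array(c['cam_to_world']); v,u=np.mgrid[0:384,0:512]
    P=np.stack([(u-c['cx'])/c['fx']*d,(v-c['cy'])/c['fy']*d,d],-1)@M[:3,:3].T+M[:3,3]
    top=(np.abs(P[...,2]-z)<4)&(d>0)&(v<235)
    out=[]
    for q in env.silhouettes("wrist",label)[:2]:
        x,y=np.round(q['location']).astype(int)
        print("sil",label,round(q['confidence'],2),x,y,q['region'].sum())
        m=cv2.dilate(q['region'].astype(np.uint8),np.ones((7,7)))>0
        t=P[m&top]
        if len(t)<30: print(" few",len(t)); continue
        # circle fit to outer rim: use hull of in-plane points
        h=cv2.convexHull((t[:,:2]).astype(np.float32))[:,0].astype(float)
        A=np.c_[2*h,np.ones(len(h))]; sol=np.linalg.lstsq(A,(h**2).sum(1),rcond=None)[0]
        r=np.sqrt(sol[2]+sol[0]**2+sol[1]**2)
        print(" top n",len(t),"centre",np.round(sol[:2],2),"r",round(r,2),"z",round(np.median(t[:,2]),1),"bbox mid",np.round((t.min(0)+t.max(0))[:2]/2,1),"rel tcp",np.round(sol[:2]-s['eef_pos'][:2],1))
E
python3 -c "
from h import *
look('w1','receiver',90)"
```

```text
t 1.6 tcp [487.9 334.5 214.7] [-3.1415e+00 -2.0000e-04  1.5716e+00] op 1.0
sil receiver 0.85 258 125 3078
 top n 732 centre [423.19 333.36] r 29.63 z 90.3 bbox mid [423.2 333.4] rel tcp [-64.7  -1.1]
```

View pics/w1.png

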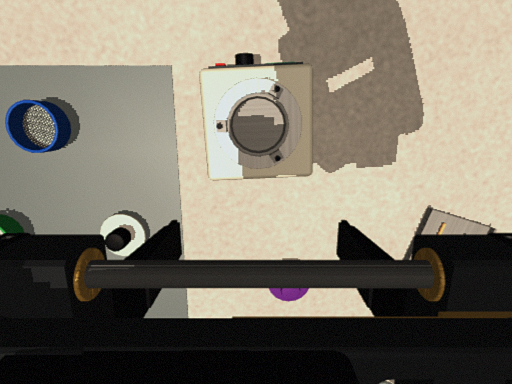

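Wrist view: receiver centred at pixel (258,125), which gives (423.2, 333.4) mm, rim z 90.3 and r 29.6. That agrees with the top camera. Next, view the blue sieve.

>>> arm_command:
  motion: [1,-260,3,30,0,0,0,1,-260,3,57,0,0,0,1,-260,3,57,0,0,0,1,-260,3,57,0,0,0,1,-260,3,57,0,0,0,1,-260,3,57,0,0,0,1,-260,3,57,0,0,0,1,-260,3,57,0,0,0,1,-260,3,57,0,0,0]

```text
t: 2.6
eef_pos: [491.7, 75.1, 158.0]
tcp_rot: [3.141, -0.0, 1.572]
ft_force: [-0.5, 0.2, -0.2]
opening: 0.998
```

```bash
python3 -c "
from h import *
look('w2','sieve_fine',33)"
```

```text
t 2.6 tcp [491.7  75.1 158. ] [ 3.1409e+00 -2.0000e-04  1.5725e+00] op 0.998
sil sieve_fine 0.77 255 126 3055
 top n 731 centre [426.01  73.59] r 29.53 z 33.3 bbox mid [426.1  73.5] rel tcp [-65.7  -1.5]
```

View pics/w2.png

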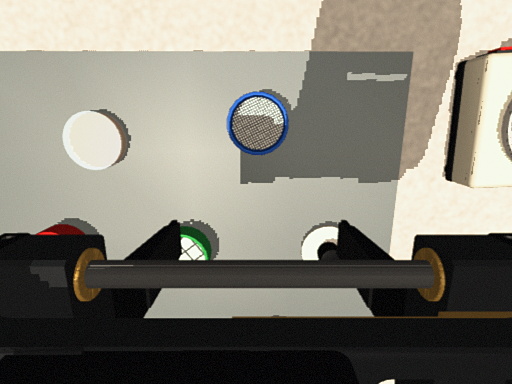

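Blue sieve at pixel (258,124) → (426.0, 73.6), rim z 33, dense mesh confirmed. Grasping it with the fingertips at z≈10, just above the shoulder so they clear the piece below when nested.

>>> arm_command:
  motion: [1,-1.5,-50,20,0,0,0,1,-1.5,-65.7,60,0,0,0,1,-1.5,-65.7,100,0,0,0,1,-1.5,-65.7,130,0,0,0,1,-1.5,-65.7,145,0,0,0,1,-1.5,-65.7,148,0,0,0,1,-1.5,-65.7,148,0,0,0,-1,-1.5,-65.7,148,0,0,0,-1,-1.5,-65.7,148,0,0,0,-1,-1.5,-65.7,148,0,0,0,-1,-1.5,-65.7,148,0,0,0,-1,-1.5,-65.7,148,0,0,0,-1,-1.5,-65.7,148,0,0,0,-1,-1.5,-65.7,148,0,0,0]

```text
t: 4.1
eef_pos: [426.0, 72.3, 9.9]
tcp_rot: [3.141, -0.0, 1.571]
ft_force: [0.0, 0.2, 6.9]
opening: 0.626
```

```bash
python3 -c "
from h import *
s=env.state();print(s['t'],s['eef_pos'],s['tcp_rot'],s['opening'],s['ft_force'])"
```

```text
4.1 [426.03924255  72.25491922   9.86907359] [ 3.14106568e+00 -8.45868331e-05  1.57075443e+00] 0.6263962173224358 [0.04815598 0.15516911 6.93746854]
```

Gripped (0.626 × 95 ≈ 59.5 mm). Lifting.

>>> arm_command:
  motion: [-1,0,0,-10,0,0,0,-1,0,0,-40,0,0,0,-1,0,0,-90,0,0,0,-1,0,0,-130,0,0,0,-1,40,0,-150,0,0,0,-1,80,0,-150,0,0,0,-1,120,0,-150,0,0,0,-1,160,-1,-150,0,0,0,-1,200,-2.8,-150,0,0,0,-1,240,-2.8,-150,0,0,0,-1,260,-2.8,-150,0,0,0,-1,260,-2.8,-150,0,0,0,-1,260,-2.8,-150,0,0,0]

```text
t: 5.4
eef_pos: [422.6, 332.0, 159.8]
tcp_rot: [-3.141, 0.0, 1.572]
ft_force: [0.2, -1.3, -0.2]
opening: 0.626
```

```bash
python3 - <<'E'
from h import *
for i in range(4):
    s=env.state();print(round(s['t'],2),np.round(s['eef_pos'],2),np.round(s['tcp_rot'],4),round(s['opening'],3),np.round(s['ft_force'],1))
    p,d=env.read_camera("wrist")
cv2.imwrite("pics/w3.png",p[:,:,::-1])
p,d=env.read_camera("side")
cv2.imwrite("pics/s3.png",cv2.resize(p[60:220,60:260],None,fx=4,fy=4)[:,:,::-1])
E
```

```text
5.4 [422.58 331.98 159.79] [-3.1411e+00  4.0000e-04  1.5718e+00] 0.626 [ 0.2 -1.3 -0.2]
5.45 [422.77 331.51 159.85] [-3.1412e+00  3.0000e-04  1.5708e+00] 0.628 [ 0.1 -0.3 -0.6]
5.5 [422.94 331.29 159.85] [-3.1413e+00  3.0000e-04  1.5701e+00] 0.625 [-0.4  0.2 -0.8]
5.55 [423.1  331.24 159.88] [-3.1415e+00  2.0000e-04  1.5698e+00] 0.627 [-0.9 -0.4  0.1]
```

View pics/w3.png

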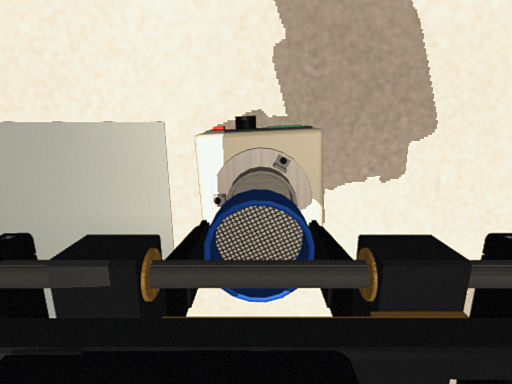

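View pics/s3.png

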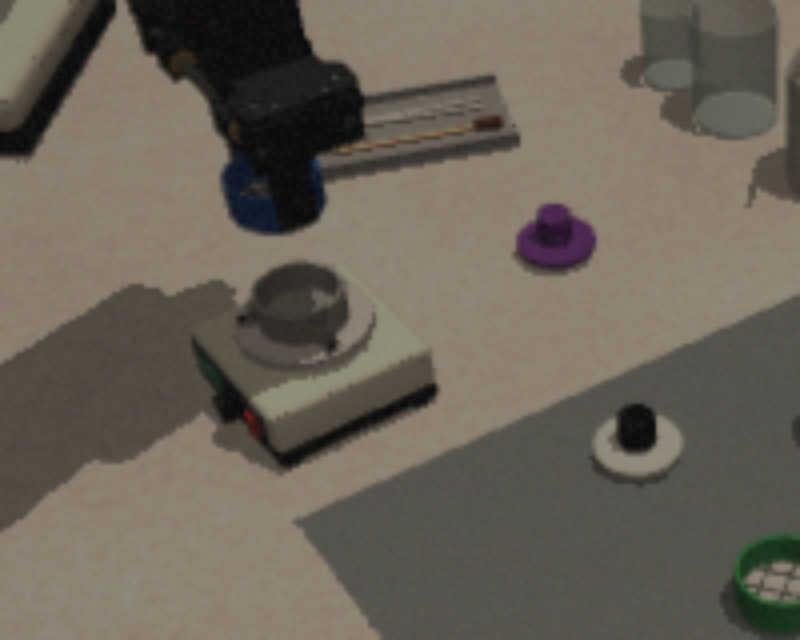

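```bash
cat >> h.py <<'E'
from scipy.optimize import least_squares
def held(z,R=30,band=3,vmax=255,color=None):
    s=env.state(); c=env.calibration("wrist"); p,d=env.read_camera("wrist")
    M=np.array(c['cam_to_world']); v,u=np.mgrid[0:384,0:512]
    P=np.stack([(u-c['cx'])/c['fx']*d,(v-c['cy'])/c['fy']*d,d],-1)@M[:3,:3].T+M[:3,3]
    t0=s['eef_pos']
    m=(np.abs(P[...,2]-z)<band)&(d>0)&(v<vmax)&(np.hypot(P[...,0]-t0[0],P[...,1]-t0[1])<R+8)
    hsv=cv2.cvtColor(p,cv2.COLOR_RGB2HSV)
    m&=(hsv[...,1]>90)&(hsv[...,2]>40)
    q=P[m]; 
    ring=q[:,:2]
    # mid radius of rim: socket 25.5..30
    f=least_squares(lambda a:np.hypot(ring[:,0]-a[0],ring[:,1]-a[1])-(R+25.5)/2,t0[:2],loss='soft_l1')
    print("tcp",np.round(t0,1),"n",len(q),"z",np.round(np.percentile(q[:,2],[5,50,95]),1),"centre",np.round(f.x,2),"rel tcp",np.round(f.x-t0[:2],2),"rms",round(np.sqrt(np.mean(f.fun**2)),2))
E
python3 - <<'E'
from h import *
for i in range(2): held(183)
E
```

```text
tcp [423.3 331.4 159.9] n 1195 z [181.3 183.4 184.5] centre [422.05 331.5 ] rel tcp [-1.2   0.09] rms 1.04
tcp [423.3 331.5 159.8] n 1200 z [181.2 183.3 184.5] centre [422.08 331.65] rel tcp [-1.19  0.1 ] rms 1.04
```

Held sieve is centred in the jaws (+0.1 mm in y). Correcting by +2 in y and +0.6 in x, then lowering to just above the seat.

>>> arm_command:
  motion: [-1,2,0.6,20,0,0,0,-1,2,0.6,40,0,0,0,-1,2,0.6,52,0,0,0,-1,2,0.6,56,0,0,0,-1,2,0.6,58,0,0,0,-1,2,0.6,60,0,0,0,-1,2,0.6,61.5,0,0,0,-1,2,0.6,63,0,0,0,-1,2,0.6,63,0,0,0]

```text
t: 6.65
eef_pos: [423.7, 334.3, 96.8]
tcp_rot: [3.141, -0.0, 1.571]
ft_force: [-0.1, 0.2, -1.0]
opening: 0.625
```

```bash
cat >> h.py <<'E'
def st():
    s=env.state();print(round(s['t'],2),np.round(s['eef_pos'],2),np.round(s['tcp_rot'],4),round(s['opening'],3),np.round(s['ft_force'],1),np.round(s['moment'],2))
E
python3 -c "
from h import *
st()"
```

```text
6.65 [423.73 334.3   96.76] [ 3.1413e+00 -2.0000e-04  1.5708e+00] 0.625 [-0.1  0.2 -1. ] [ 0.04  0.03 -0.01]
```

Spigot is inside the mouth with no side force. Finishing the last 4 mm.

>>> arm_command:
  motion: [-1,-0.6,0,1,0,0,0,-1,-0.6,0,2,0,0,0,-1,-0.6,0,3,0,0,0,-1,-0.6,0,3.6,0,0,0,-1,-0.6,0,4,0,0,0,-1,-0.6,0,4,0,0,0]

```text
t: 7.25
eef_pos: [423.7, 333.7, 92.9]
tcp_rot: [3.141, -0.0, 1.571]
ft_force: [-1.2, -0.0, 4.4]
opening: 0.626
```

```bash
python3 -c "
from h import *
st();held(116)"
```

```text
7.25 [423.67 333.66  92.89] [ 3.1414e+00 -1.0000e-04  1.5709e+00] 0.626 [-1.2 -0.   4.4] [-0.03  0.21 -0.02]
tcp [423.7 333.7  92.9] n 1189 z [114.2 116.4 117.5] centre [422.47 333.75] rel tcp [-1.2   0.09] rms 1.04
```

Contact at the expected height (TCP 92.9, 4 N). Release and retreat up to a view pose (x+65).

>>> arm_command:
  motion: [0.5,0,0,0,0,0,0,0.5,0,0,0,0,0,0,0.8,0,0,0,0,0,0,0.8,0,0,-10,0,0,0,1,0,0,-40,0,0,0,1,0,0,-80,0,0,0,1,0,20,-125,0,0,0,1,0,65,-146,0,0,0,1,0,65,-146,0,0,0,1,0,65,-146,0,0,0,1,0,65,-146,0,0,0]

```text
t: 8.4
eef_pos: [487.6, 333.4, 238.0]
tcp_rot: [-3.14, 0.001, 1.571]
ft_force: [-0.2, 0.2, -0.3]
opening: 0.997
```

```bash
python3 -c "
from h import *
look('w4','sieve_fine',116)
p,d=env.read_camera('side')
cv2.imwrite('pics/s4.png',cv2.resize(p[90:190,80:200],None,fx=6,fy=6)[:,:,::-1])
"
```

```text
t 8.4 tcp [487.6 333.4 238. ] [-3.1399e+00  7.0000e-04  1.5709e+00] op 0.997
sil sieve_fine 0.64 257 128 3112
 top n 741 centre [423.39 333.62] r 29.57 z 116.4 bbox mid [423.1 333.7] rel tcp [-64.2   0.2]
```

View pics/s4.png

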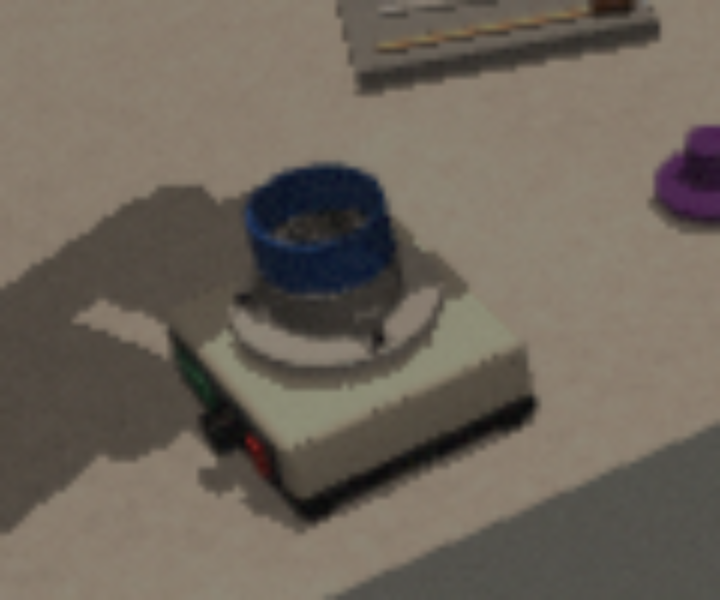

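View pics/w4.png

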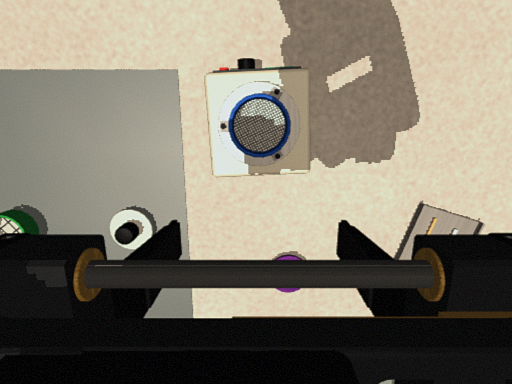

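Blue sieve seated: pixel (258,125), rim z 116.4 (expected 116), centre (423.4, 333.6), level in the side view. Next, the yellow sieve.

>>> arm_command:
  motion: [1,-243.5,270,0,0,0,0,1,-243.5,270,0,0,0,0,1,-243.5,270,0,0,0,0,1,-243.5,270,0,0,0,0,1,-243.5,270,40,0,0,0,1,-243.5,270,80,0,0,0,1,-243.5,270,80,0,0,0,1,-243.5,270,80,0,0,0,1,-243.5,270,80,0,0,0,1,-243.5,270,80,0,0,0,1,-243.5,270,80,0,0,0,1,-243.5,270,80,0,0,0]

```text
t: 9.75
eef_pos: [758.3, 91.5, 160.0]
tcp_rot: [3.14, -0.0, 1.572]
ft_force: [0.6, -0.5, -0.0]
opening: 1.001
```

```bash
python3 -c "
from h import *
look('w5','sieve_medium',33)"
```

```text
t 9.75 tcp [758.3  91.5 160. ] [ 3.1401e+00 -2.0000e-04  1.5723e+00] op 1.001
sil sieve_medium 0.55 261 125 3014
 top n 720 centre [694.61  90.05] r 29.6 z 33.4 bbox mid [694.9  90.3] rel tcp [-63.7  -1.4]
```

View pics/w5.png

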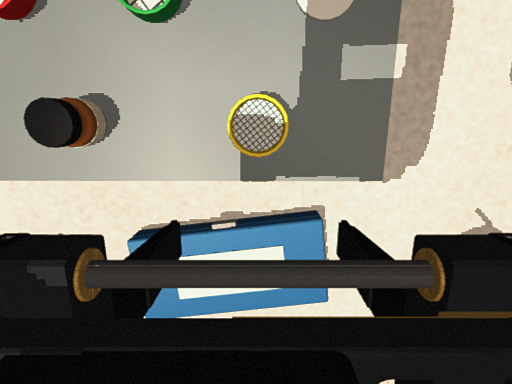

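Yellow at pixel (258,124), 5 mm grid, centre (694.6, 90.0), rim z 33. Grasp.

>>> arm_command:
  motion: [1,-0.5,-50,20,0,0,0,1,-0.5,-63.9,60,0,0,0,1,-0.5,-63.9,100,0,0,0,1,-0.5,-63.9,130,0,0,0,1,-0.5,-63.9,145,0,0,0,1,-0.5,-63.9,149,0,0,0,1,-0.5,-63.9,149,0,0,0,-1,-0.5,-63.9,149,0,0,0,-1,-0.5,-63.9,149,0,0,0,-1,-0.5,-63.9,149,0,0,0,-1,-0.5,-63.9,149,0,0,0,-1,-0.5,-63.9,149,0,0,0,-1,-0.5,-63.9,149,0,0,0,-1,-0.5,-63.9,149,0,0,0]

```text
t: 11.25
eef_pos: [694.8, 89.7, 9.9]
tcp_rot: [3.141, -0.0, 1.571]
ft_force: [-1.0, -0.4, 3.4]
opening: 0.621
```

```bash
python3 -c "
from h import *
st();held(33)"
```

```text
11.25 [694.84  89.66   9.88] [ 3.1414 -0.      1.5709] 0.621 [-1.  -0.4  3.4] [-0.08  0.15  0.01]
tcp [694.8  89.7   9.9] n 1235 z [31.2 33.4 34.5] centre [693.64  89.72] rel tcp [-1.21  0.06] rms 1.07
```

>>> arm_command:
  motion: [-1,0,0,-10,0,0,0,-1,0,0,-40,0,0,0,-1,0,0,-85,0,0,0,-1,0,0,-130,0,0,0,-1,25,-28,-160,0,0,0,-1,55,-60,-160,0,0,0,-1,85,-94,-160,0,0,0,-1,115,-128,-160,0,0,0,-1,145,-162,-160,0,0,0,-1,175,-196,-160,0,0,0,-1,205,-230,-160,0,0,0,-1,230,-258,-160,0,0,0,-1,244,-271,-160,0,0,0,-1,244,-271,-160,0,0,0,-1,244,-271,-160,0,0,0,-1,244,-271,-160,0,0,0]

```text
t: 12.9
eef_pos: [424.5, 333.1, 169.8]
tcp_rot: [3.141, -0.0, 1.57]
ft_force: [0.3, 0.9, -0.7]
opening: 0.616
```

```bash
python3 -c "
from h import *
st();held(193);held(193);st()"
```

```text
12.9 [424.53 333.09 169.8 ] [ 3.1412e+00 -1.0000e-04  1.5700e+00] 0.616 [ 0.3  0.9 -0.7] [0.01 0.02 0.06]
tcp [424.5 333.1 169.8] n 1210 z [191.1 193.4 194.4] centre [423.33 333.15] rel tcp [-1.2   0.06] rms 1.05
tcp [424.5 333.  169.7] n 1200 z [191.1 193.3 194.4] centre [423.4  333.05] rel tcp [-1.14  0.09] rms 1.05
13.0 [424.52 332.96 169.62] [ 3.1415 -0.      1.5695] 0.617 [ 0.5 -0.5 -0.4] [ 0.02  0.09 -0.04]
```

>>> arm_command:
  motion: [-1,0.5,-0.7,15,0,0,0,-1,0.5,-0.7,30,0,0,0,-1,0.5,-0.7,38,0,0,0,-1,0.5,-0.7,41,0,0,0,-1,0.5,-0.7,43,0,0,0,-1,0.5,-0.7,45,0,0,0,-1,0.5,-0.7,47,0,0,0,-1,0.5,-0.7,47,0,0,0]

```text
t: 13.8
eef_pos: [423.1, 334.2, 122.7]
tcp_rot: [3.141, -0.0, 1.571]
ft_force: [0.1, -0.8, 0.1]
opening: 0.619
```

```bash
python3 -c "
from h import *
st()"
```

```text
13.8 [423.1  334.2  122.72] [ 3.1414e+00 -2.0000e-04  1.5709e+00] 0.619 [ 0.1 -0.8  0.1] [0.04 0.01 0.04]
```

No contact force. Seating the last 4 mm.

>>> arm_command:
  motion: [-1,-0.4,0.4,1,0,0,0,-1,-0.4,0.4,2,0,0,0,-1,-0.4,0.4,3,0,0,0,-1,-0.4,0.4,3.5,0,0,0,-1,-0.4,0.4,3.9,0,0,0,-1,-0.4,0.4,3.9,0,0,0]

```text
t: 14.4
eef_pos: [423.5, 333.8, 118.9]
tcp_rot: [3.142, -0.0, 1.571]
ft_force: [-0.3, -0.5, 1.5]
opening: 0.616
```

```bash
python3 -c "
from h import *
st();held(142)"
```

```text
14.4 [423.48 333.76 118.86] [ 3.1415e+00 -1.0000e-04  1.5708e+00] 0.616 [-0.3 -0.5  1.5] [-0.05  0.1  -0.01]
tcp [423.5 333.8 118.9] n 1215 z [140.2 142.4 143.5] centre [422.28 333.85] rel tcp [-1.21  0.09] rms 1.06
```

>>> arm_command:
  motion: [0.5,0,0,0,0,0,0,0.5,0,0,0,0,0,0,0.8,0,0,0,0,0,0,0.8,0,0,-10,0,0,0,1,0,0,-40,0,0,0,1,0,0,-80,0,0,0,1,0,20,-125,0,0,0,1,0,65,-146,0,0,0,1,0,65,-146,0,0,0,1,0,65,-146,0,0,0,1,0,65,-146,0,0,0]

```text
t: 15.55
eef_pos: [487.4, 333.5, 264.2]
tcp_rot: [-3.14, 0.001, 1.571]
ft_force: [0.2, 1.0, 0.1]
opening: 1.0
```

```bash
python3 -c "
from h import *
look('w6','sieve_medium',142)
p,d=env.read_camera('side')
cv2.imwrite('pics/s6.png',cv2.resize(p[90:190,80:200],None,fx=6,fy=6)[:,:,::-1])
"
```

```text
t 15.55 tcp [487.4 333.5 264.2] [-3.1400e+00  7.0000e-04  1.5709e+00] op 1.0
sil sieve_medium 0.71 259 128 3008
 top n 744 centre [423.28 333.74] r 29.6 z 142.4 bbox mid [423.  333.8] rel tcp [-64.1   0.2]
```

View pics/s6.png

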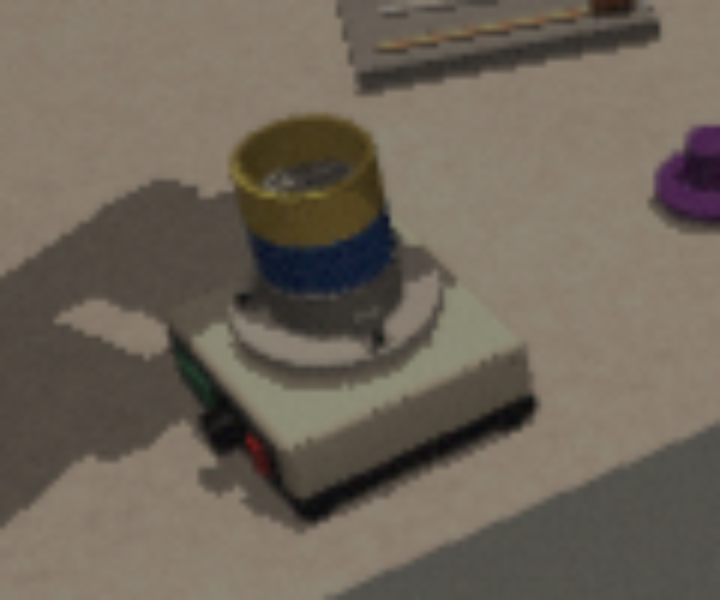

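Yellow seated: rim z 142.4 (expected 142), centre (423.3, 333.7). Next, red.

>>> arm_command:
  motion: [1,-479,141,0,0,0,0,1,-479,141,0,0,0,0,1,-479,141,0,0,0,0,1,-479,141,0,0,0,0,1,-479,141,30,0,0,0,1,-479,141,60,0,0,0,1,-479,141,106,0,0,0,1,-479,141,106,0,0,0,1,-479,141,106,0,0,0,1,-479,141,106,0,0,0,1,-479,141,106,0,0,0,1,-479,141,106,0,0,0,1,-479,141,106,0,0,0,1,-479,141,106,0,0,0,1,-479,141,106,0,0,0]

```text
t: 17.2
eef_pos: [629.6, -143.8, 159.7]
tcp_rot: [3.14, 0.0, 1.573]
ft_force: [-0.1, -0.5, -0.3]
opening: 0.995
```

```bash
python3 -c "
from h import *
look('w7','sieve_coarse',33)"
```

```text
t 17.2 tcp [ 629.6 -143.8  159.7] [3.1404e+00 2.0000e-04 1.5725e+00] op 0.995
sil sieve_coarse 0.77 257 125 2962
 top n 715 centre [ 566.09 -147.54] r 29.55 z 33.3 bbox mid [ 566.1 -147.3] rel tcp [-63.5  -3.8]
```

View pics/w7.png

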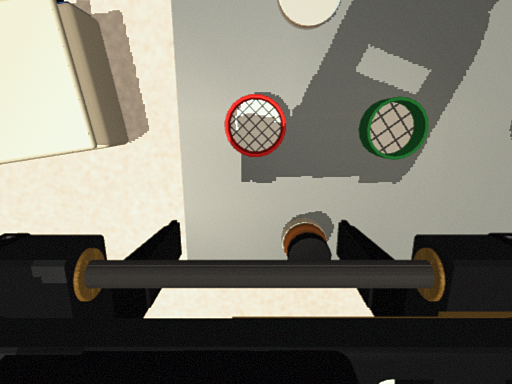

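Red at pixel (255,125), 10 mm grid, centre (566.1, -147.5), rim z 33. Grasp.

>>> arm_command:
  motion: [1,-2.6,-50,20,0,0,0,1,-2.6,-63.5,60,0,0,0,1,-2.6,-63.5,100,0,0,0,1,-2.6,-63.5,130,0,0,0,1,-2.6,-63.5,145,0,0,0,1,-2.6,-63.5,149,0,0,0,1,-2.6,-63.5,149,0,0,0,-1,-2.6,-63.5,149,0,0,0,-1,-2.6,-63.5,149,0,0,0,-1,-2.6,-63.5,149,0,0,0,-1,-2.6,-63.5,149,0,0,0,-1,-2.6,-63.5,149,0,0,0,-1,-2.6,-63.5,149,0,0,0,-1,-2.6,-63.5,149,0,0,0]

```text
t: 18.7
eef_pos: [566.1, -147.9, 10.0]
tcp_rot: [3.141, 0.0, 1.571]
ft_force: [-1.2, 0.8, 5.0]
opening: 0.626
```

```bash
python3 -c "
from h import *
st();held(33)"
```

```text
18.7 [ 566.08 -147.88    9.98] [3.1413 0.     1.5708] 0.626 [-1.2  0.8  5. ] [0.08 0.12 0.04]
tcp [ 566.1 -147.9   10. ] n 1211 z [31.2 33.4 34.5] centre [ 565.06 -147.79] rel tcp [-1.02  0.08] rms 1.06
```

>>> arm_command:
  motion: [-1,0,0,-10,0,0,0,-1,0,0,-40,0,0,0,-1,0,0,-85,0,0,0,-1,0,0,-130,0,0,0,-1,30,-9,-170,0,0,0,-1,70,-21,-180,0,0,0,-1,115,-34,-180,0,0,0,-1,160,-47,-180,0,0,0,-1,205,-61,-180,0,0,0,-1,250,-74,-180,0,0,0,-1,295,-87,-180,0,0,0,-1,340,-101,-180,0,0,0,-1,385,-114,-180,0,0,0,-1,425,-126,-180,0,0,0,-1,460,-136,-180,0,0,0,-1,481.6,-142.5,-180,0,0,0,-1,481.6,-142.5,-180,0,0,0,-1,481.6,-142.5,-180,0,0,0,-1,481.6,-142.5,-180,0,0,0]

```text
t: 20.65
eef_pos: [423.7, 332.9, 189.9]
tcp_rot: [3.142, 0.0, 1.57]
ft_force: [0.3, -0.6, -0.7]
opening: 0.625
```

```bash
python3 -c "
from h import *
st();held(213);held(213);st()"
```

```text
20.65 [423.69 332.89 189.91] [3.1416e+00 1.0000e-04 1.5701e+00] 0.625 [ 0.3 -0.6 -0.7] [ 0.    0.01 -0.02]
tcp [423.7 332.9 189.9] n 1207 z [211.2 213.4 214.4] centre [422.72 332.94] rel tcp [-0.97  0.05] rms 1.06
tcp [423.8 332.8 189.9] n 1220 z [211.1 213.3 214.4] centre [422.83 332.86] rel tcp [-0.99  0.06] rms 1.07
20.75 [423.87 332.82 189.89] [ 3.1415 -0.      1.5694] 0.626 [0.1 0.2 0. ] [ 0.05 -0.02  0.  ]
```

>>> arm_command:
  motion: [-1,0.6,-0.5,12,0,0,0,-1,0.6,-0.5,25,0,0,0,-1,0.6,-0.5,32,0,0,0,-1,0.6,-0.5,35,0,0,0,-1,0.6,-0.5,37,0,0,0,-1,0.6,-0.5,39,0,0,0,-1,0.6,-0.5,41,0,0,0,-1,0.6,-0.5,41,0,0,0]

```text
t: 21.55
eef_pos: [423.0, 334.4, 148.7]
tcp_rot: [3.141, -0.0, 1.571]
ft_force: [0.3, -0.2, -0.1]
opening: 0.628
```

```bash
python3 -c "
from h import *
st()"
```

```text
21.55 [422.96 334.38 148.73] [ 3.1415e+00 -1.0000e-04  1.5708e+00] 0.628 [ 0.3 -0.2 -0.1] [ 0.04  0.01 -0.02]
```

>>> arm_command:
  motion: [-1,-0.6,0.4,1,0,0,0,-1,-0.6,0.4,2,0,0,0,-1,-0.6,0.4,3,0,0,0,-1,-0.6,0.4,3.5,0,0,0,-1,-0.6,0.4,3.9,0,0,0,-1,-0.6,0.4,3.9,0,0,0]

```text
t: 22.15
eef_pos: [423.4, 333.8, 145.0]
tcp_rot: [3.141, -0.0, 1.571]
ft_force: [-0.6, -1.5, 0.9]
opening: 0.629
```

```bash
python3 -c "
from h import *
st();held(168)"
```

```text
22.15 [423.38 333.77 144.97] [ 3.1415e+00 -1.0000e-04  1.5708e+00] 0.629 [-0.6 -1.5  0.9] [-0.09  0.11  0.01]
tcp [423.4 333.8 145. ] n 1213 z [166.2 168.4 169.5] centre [422.38 333.82] rel tcp [-1.01  0.05] rms 1.06
```

Light contact only, so I press 0.4 mm more and then release and retreat.

>>> arm_command:
  motion: [-1,0,0,0.4,0,0,0,-1,0,0,0.4,0,0,0,0.5,0,0,0.2,0,0,0,0.5,0,0,0,0,0,0,0.8,0,0,0,0,0,0,0.8,0,0,-10,0,0,0,1,0,0,-40,0,0,0,1,0,0,-80,0,0,0,1,0,20,-125,0,0,0,1,0,65,-146,0,0,0,1,0,65,-146,0,0,0,1,0,65,-146,0,0,0,1,0,65,-146,0,0,0]

```text
t: 23.5
eef_pos: [487.4, 333.5, 290.3]
tcp_rot: [-3.14, 0.001, 1.571]
ft_force: [-0.4, -0.1, 0.9]
opening: 1.002
```

```bash
python3 -c "
from h import *
look('w8','sieve_coarse',168)
p,d=env.read_camera('side')
cv2.imwrite('pics/s8.png',cv2.resize(p[80:190,80:200],None,fx=5,fy=5)[:,:,::-1])
"
```

```text
t 23.5 tcp [487.4 333.5 290.3] [-3.1401e+00  6.0000e-04  1.5709e+00] op 1.002
sil sieve_coarse 0.69 259 126 3193
 top n 735 centre [423.35 333.7 ] r 29.58 z 168.4 bbox mid [423.4 333.5] rel tcp [-64.    0.2]
```

View pics/s8.png

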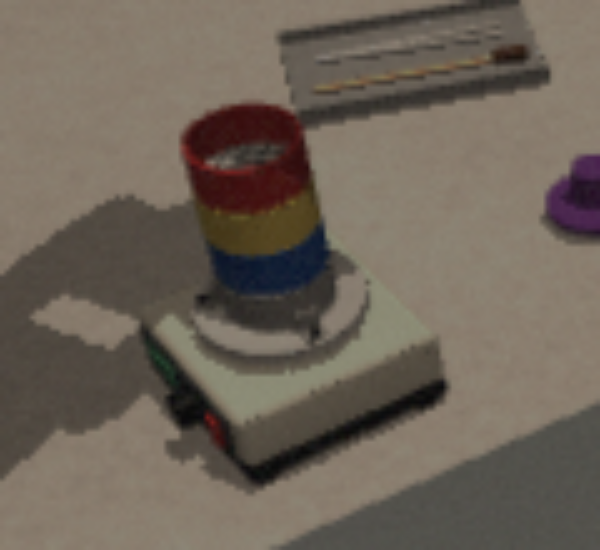

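Red seated at rim z 168.4 (expected 168), stack straight. Now the white lid.

>>> arm_command:
  motion: [1,-180,142,0,0,0,0,1,-180,142,20,0,0,0,1,-180,142,50,0,0,0,1,-180,142,100,0,0,0,1,-180,142,145,0,0,0,1,-180,142,145,0,0,0,1,-180,142,145,0,0,0,1,-180,142,145,0,0,0,1,-180,142,145,0,0,0,1,-180,142,145,0,0,0]

```text
t: 24.65
eef_pos: [630.6, 154.9, 148.1]
tcp_rot: [3.138, -0.001, 1.572]
ft_force: [0.9, 0.5, 1.1]
opening: 1.002
```

```bash
cat >> h.py <<'E'
def lid(z0,vmax=235):
    s=env.state(); c=env.calibration("wrist"); p,d=env.read_camera("wrist")
    M=np.array(c['cam_to_world']); v,u=np.mgrid[0:384,0:512]
    P=np.stack([(u-c['cx'])/c['fx']*d,(v-c['cy'])/c['fy']*d,d],-1)@M[:3,:3].T+M[:3,3]
    m=(np.abs(P[...,2]-z0-37)<3)&(d>0)&(v<vmax)&(p.max(-1)<90)
    for nm,mm,b in (("knob",m,None),("disc",(np.abs(P[...,2]-z0-13)<3)&(d>0)&(v<vmax)&(p.min(-1)>60),None)):
        n,l,stt,_=cv2.connectedComponentsWithStats(mm.astype(np.uint8))
        for i in range(1,n):
            if stt[i,4]<150: continue
            t=P[l==i]; h=cv2.convexHull(t[:,:2].astype(np.float32))[:,0].astype(float)
            sol=np.linalg.lstsq(np.c_[2*h,np.ones(len(h))],(h**2).sum(1),rcond=None)[0]
            print(nm,stt[i].tolist(),"c",np.round(sol[:2],2),"r",round(np.sqrt(sol[2]+sol[0]**2+sol[1]**2),2),"z",np.round(np.median(t[:,2]),1),"rel",np.round(sol[:2]-s['eef_pos'][:2],1))
E
python3 -c "
from h import *
look('w9','lid',13)
lid(0)"
```

```text
t 24.65 tcp [630.6 154.9 148.1] [ 3.1384e+00 -6.0000e-04  1.5721e+00] op 1.002
sil lid 0.94 255 125 2855
 top n 2253 centre [566.91 153.15] r 29.58 z 13.6 bbox mid [567.  152.9] rel tcp [-63.7  -1.7]
sil lid 0.73 470 191 2629
 top n 1729 centre [635.86 375.36] r 29.76 z 13.6 bbox mid [635.7 375.6] rel tcp [  5.3 220.5]
knob [244, 112, 28, 28, 597] c [566.92 153.42] r 12.37 z 37.4 rel [-63.6  -1.2]
disc [228, 94, 59, 62, 2261] c [566.88 153.16] r 29.57 z 13.6 rel [-63.6  -1.5]
disc [68, 100, 43, 52, 1585] c [568.3  -14.67] r 23.05 z 11.5 rel [ -62.2 -169.3]
```

View pics/w9.png

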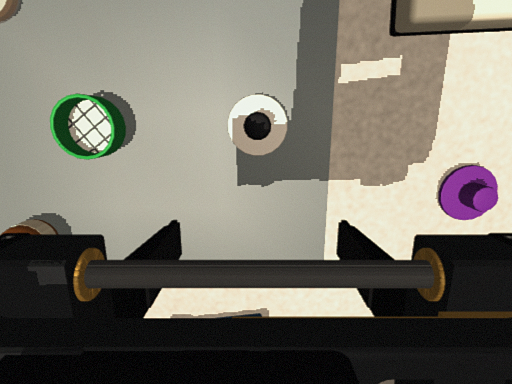

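White lid with black knob at pixel (257,125) → (566.9, 153.3), knob top z 37.4. The purple one is at (470,191). Grip the knob with the tips at z 16, above the disc.

>>> arm_command:
  motion: [1,-0.6,-50,20,0,0,0,1,-0.6,-63.6,60,0,0,0,0.5,-0.6,-63.6,95,0,0,0,0,-0.6,-63.6,118,0,0,0,0,-0.6,-63.6,127,0,0,0,0,-0.6,-63.6,130,0,0,0,0,-0.6,-63.6,130,0,0,0,-1,-0.6,-63.6,130,0,0,0,-1,-0.6,-63.6,130,0,0,0,-1,-0.6,-63.6,130,0,0,0,-1,-0.6,-63.6,130,0,0,0,-1,-0.6,-63.6,130,0,0,0,-1,-0.6,-63.6,130,0,0,0,-1,-0.6,-63.6,130,0,0,0,-1,-0.6,-63.6,130,0,0,0]

```text
t: 26.3
eef_pos: [566.9, 153.2, 16.1]
tcp_rot: [3.141, -0.0, 1.571]
ft_force: [-1.0, 0.2, 6.3]
opening: 0.267
```

```bash
python3 -c "
from h import *
st();p,d=env.read_camera('wrist');cv2.imwrite('pics/w10.png',p[:,:,::-1])"
```

```text
26.3 [566.92 153.2   16.15] [ 3.1411e+00 -1.0000e-04  1.5708e+00] 0.267 [-1.   0.2  6.3] [ 0.01  0.24 -0.02]
```

View pics/w10.png

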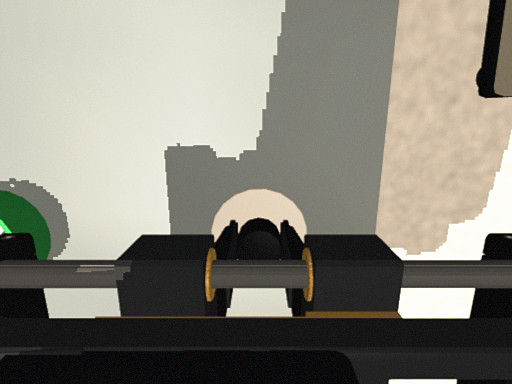

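Knob gripped (25.4 mm). Lift and carry to above the stack; seat TCP z should be ≈177.1.

>>> arm_command:
  motion: [-1,0,0,-10,0,0,0,-1,0,0,-40,0,0,0,-1,0,0,-85,0,0,0,-1,0,0,-130,0,0,0,-1,0,0,-175,0,0,0,-1,25,-20,-206,0,0,0,-1,55,-44,-206,0,0,0,-1,85,-68,-206,0,0,0,-1,115,-91,-206,0,0,0,-1,145,-115,-206,0,0,0,-1,168,-134,-206,0,0,0,-1,180.5,-143.5,-206,0,0,0,-1,180.5,-143.5,-206,0,0,0,-1,180.5,-143.5,-206,0,0,0,-1,180.5,-143.5,-206,0,0,0,-1,180.5,-143.5,-206,0,0,0]

```text
t: 27.95
eef_pos: [424.0, 332.9, 221.8]
tcp_rot: [-3.142, 0.0, 1.569]
ft_force: [-0.3, -0.4, -0.1]
opening: 0.262
```

```bash
python3 -c "
from h import *
st()
p,d=env.read_camera('wrist');cv2.imwrite('pics/w11.png',p[:,:,::-1])
p,d=env.read_camera('side');cv2.imwrite('pics/s11.png',cv2.resize(p[40:190,60:220],None,fx=4,fy=4)[:,:,::-1])
c=env.calibration('wrist');M=np.array(c['cam_to_world']);p,d=env.read_camera('wrist')
v,u=np.mgrid[0:384,0:512]
P=np.stack([(u-c['cx'])/c['fx']*d,(v-c['cy'])/c['fy']*d,d],-1)@M[:3,:3].T+M[:3,3]
t=env.state()['eef_pos']
m=(abs(P[...,2]-219.5)<3.5)&(d>0)&(v<248)&(p.min(-1)>60)&(np.hypot(P[...,0]-t[0],P[...,1]-t[1])<36)
q=P[m]
A=np.c_[q[:,:2]-t[:2],np.ones(len(q))];s=np.linalg.lstsq(A,q[:,2],rcond=None)[0];print(len(q),'plane slopes',s)
# outer edge: per column first row
E=[]
for col in range(512):
    r=np.nonzero(m[:,col])[0]
    if len(r): E.append(P[r[0],col,:2])
E=np.array(E)
f=least_squares(lambda a:np.hypot(E[:,0]-a[0],E[:,1]-a[1])-29.6,t[:2],loss='soft_l1');print('centre',f.x,'rel',f.x-t[:2],np.sqrt(np.mean(f.fun**2)))
st()
"
```

```text
27.95 [423.97 332.88 221.78] [-3.1416e+00  1.0000e-04  1.5695e+00] 0.262 [-0.3 -0.4 -0.1] [ 0.05 -0.02 -0.06]
2712 plane slopes [ 1.07458763e-02 -1.73976619e-03  2.19401608e+02]
centre [423.50514479 333.08505045] rel [-0.16663295 -0.10044808] 0.15367029833192
28.1 [423.67 333.19 221.79] [-3.1416  0.      1.5699] 0.268 [ 0.  -0.2 -1. ] [ 0.02  0.01 -0.  ]
```

View pics/s11.png

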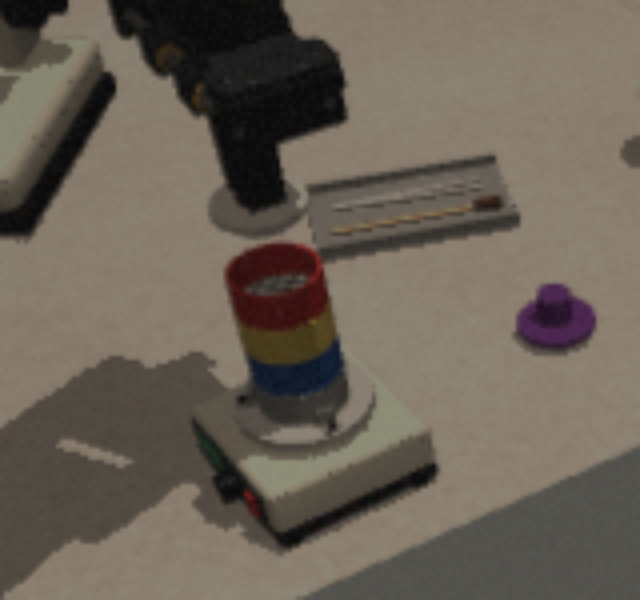

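Lid level (slope ≤0.01) and centred in the grip. Lower to 4 mm above the seat.

>>> arm_command:
  motion: [-1,0.3,-0.2,12,0,0,0,-1,0.3,-0.2,25,0,0,0,-1,0.3,-0.2,32,0,0,0,-1,0.3,-0.2,35,0,0,0,-1,0.3,-0.2,37,0,0,0,-1,0.3,-0.2,39,0,0,0,-1,0.3,-0.2,41,0,0,0,-1,0.3,-0.2,41,0,0,0]

```text
t: 28.9
eef_pos: [423.1, 334.0, 180.8]
tcp_rot: [3.141, -0.0, 1.571]
ft_force: [0.8, -0.1, -1.4]
opening: 0.268
```

```bash
python3 -c "
from h import *
st()"
```

```text
28.9 [423.07 333.95 180.82] [ 3.1415e+00 -1.0000e-04  1.5708e+00] 0.268 [ 0.8 -0.1 -1.4] [ 0.05  0.   -0.  ]
```

>>> arm_command:
  motion: [-1,-0.2,0.2,1,0,0,0,-1,-0.2,0.2,2,0,0,0,-1,-0.2,0.2,3,0,0,0,-1,-0.2,0.2,3.5,0,0,0,-1,-0.2,0.2,3.9,0,0,0,-1,-0.2,0.2,3.9,0,0,0]

```text
t: 29.5
eef_pos: [423.3, 333.8, 177.1]
tcp_rot: [3.141, -0.0, 1.571]
ft_force: [-1.0, -0.2, 2.0]
opening: 0.268
```

```bash
python3 -c "
from h import *
st()"
```

```text
29.5 [423.26 333.77 177.14] [ 3.1414e+00 -2.0000e-04  1.5708e+00] 0.268 [-1.  -0.2  2. ] [-0.04  0.11  0.04]
```

Contact at the predicted height. Nudge 0.3 mm, open, and retreat.

>>> arm_command:
  motion: [-1,0,0,0.3,0,0,0,-1,0,0,0.3,0,0,0,-0.2,0,0,0.1,0,0,0,-0.2,0,0,0,0,0,0,0,0,0,0,0,0,0,0,0,0,-10,0,0,0,0.5,0,0,-40,0,0,0,1,0,0,-80,0,0,0,1,0,20,-125,0,0,0,1,0,65,-146,0,0,0,1,0,65,-146,0,0,0,1,0,65,-146,0,0,0,1,0,65,-146,0,0,0]

```text
t: 30.8
eef_pos: [487.3, 333.6, 322.3]
tcp_rot: [-3.14, 0.001, 1.571]
ft_force: [0.2, -0.1, 0.0]
opening: 0.986
```

```bash
python3 -c "
from h import *
look('w12','lid',174);lid(161)
p,d=env.read_camera('side')
cv2.imwrite('pics/s12.png',cv2.resize(p[60:280,60:350],None,fx=2.7,fy=2.7,interpolation=cv2.INTER_CUBIC)[:,:,::-1])
"
```

```text
t 30.8 tcp [487.3 333.6 322.3] [-3.1401e+00  6.0000e-04  1.5710e+00] op 0.986
sil lid 0.87 257 125 2552
 top n 2067 centre [423.2  333.76] r 29.48 z 174.5 bbox mid [423.1 333.9] rel tcp [-64.1   0.2]
sil lid 0.72 285 249 718
 few 0
knob [246, 112, 26, 27, 540] c [423.11 333.92] r 12.43 z 198.4 rel [-64.2   0.2]
disc [230, 96, 58, 58, 2065] c [423.23 333.78] r 29.62 z 174.6 rel [-64.1   0. ]
```

View pics/s12.png

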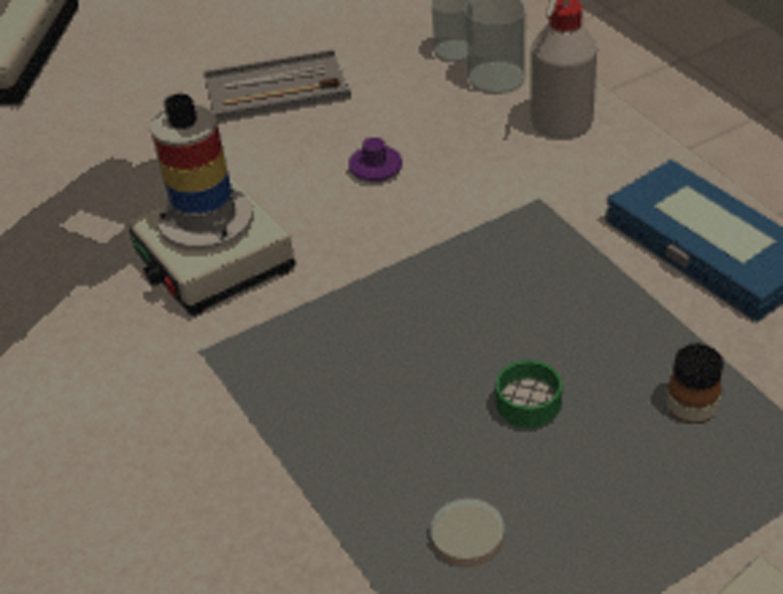

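The stack is complete and straight. The side crop shows the lid at (190,115), and the green sieve, jar and dish are where they were. The lid disc reads z 174.5 (expected 174) and the gripper is clear. Handing in.

```bash
python3 -c "
from h import *
print(env.job_done()); st()"
```

```text
the job is handed in; nothing more can be done
None
the job is handed in; nothing more can be done
```

I nested the blue, yellow and red sieves on the receiver in that order, then closed the stack with the white lid. Each piece was lowered by hand-over to light contact (under 5 N in the readings before release) and let go fully seated.

| Piece | Height measured after release (mm) | Expected (mm) | Centre, x / y (mm) |
|---|---|---|---|
| Blue sieve, rim | 116.4 | 116 | 423.4 / 333.6 |
| Yellow sieve, rim | 142.4 | 142 | 423.3 / 333.7 |
| Red sieve, rim | 168.4 | 168 | 423.4 / 333.7 |
| White lid, disc top | 174.5 | 174 | 423.2 / 333.8 |

- **Timing and clearance:** the job was handed in at about 31 s, with the gripper open and clear of the stack.
- **Left alone:** in the last side picture the green sieve, the jar, the dish and the purple look-alike stand where they were. I checked that by eye and did not measure it.
- **Disagreement:** the wrist camera put each held sieve about 1 mm nearer the robot than the jaw centre. I treated this as a fit bias because it was nearly the same for all three sieves and did not show in the views after release.
- **Failed checks:** none.

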